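# Unhook the child latch of the shoe-care cupboard

## Robot

A 6-joint arm with a two-finger parallel gripper is mounted at the origin on the work surface. World frame = base frame: x ahead of the robot, y to its left, z up, the work surface at z = 0. Lengths are in m, angles in rad, forces in N, time in s.
With the tool pointing down it reaches from about 0.35 to 0.975 m from the base axis. Payload 7.1 kg.
Tool frame: the origin (TCP) lies midway between the tips of the shut fingers; the grasp point (between the pads) lies 19 mm behind it; z points along the fingers, y is the line along which they close (so a half turn about z gives the same grasp; the last joint's range is limited). The gripper opens to 88 mm and grips with 3 to 60 N. Pads are 20 mm wide; open, the fingers measure 115 mm over their backs; the gripper's body (75 mm by 178 mm) begins 61 mm behind the grasp point.
Start: joints at [1.296, 0.423, 1.63, -0, 1.089, -0.019], TCP at [0.158, 0.605, 0.223] pointing down, gripper open.
Joint ranges: [-3, 3], [-0.9, 2.11], [0.09, 2.58], [-1.31, 4.45], [0.11, 2.69], [-2.54, 2.54]. Speed limits (rad/s): [2.39, 2.39, 3.01, 3.14, 3.14, 3.14].

## Interface

Orientations are given as a unit quaternion [w, x, y, z].
In Python, from station import move_pose, movel, movej, command_gripper, wait, inverse_kinematics, read_camera, camera_info, MotionError, job_done, get_time, get_joint_pos, get_qvel, get_effort, get_tcp_pos, get_ee_rot, get_ft_force, get_ft_torque, get_grip_width, get_finger_force gives the robot as it stands. Calls block until the motion is done:
- move_pose(position, orientation): joint-space move of the TCP to a pose.
- movel(position, frame=None, v=0.15, until_force=None): straight line of the TCP; frame=None keeps the orientation; v is the mean speed in m/s. With until_force (N) it stops when the force on the tool has changed by that much, and returns True; else False.
- movej(angles): joint-space move.
- command_gripper(opening): opening from 0.0 (shut) to 1.0 (fully open); the grip force is fixed at half the most; returns when the fingers have stopped.
- wait(seconds).
- inverse_kinematics(position, orientation): joint angles nearest the present ones, or None.
- read_camera(name): name is "scene" or "top"; returns the picture (384x512x3 uint8, red, green, blue); there is no depth.
- camera_info(name): a dict with "intrinsics" (3x3 intrinsics, pixels), "T" (4x4, takes a point from camera to world coordinates). Camera axes: x right, y up, looking along -z (the intrinsics and any distortion apply to the point x, -y, -z); pixel columns grow to the right and rows downward; lengths in m; the calibration is good to about 2 mm. A picture is of the moment at which its call begins. camera_info takes no time and is no camera call.
A pose or a line that the arm cannot do raises MotionError and nothing moves.
- job_done(): hands the job in; it is judged then, once.
Readings, each from a call of its own:
- get_time(): time.
- get_joint_pos(): joint angles.
- get_qvel(): joint speeds.
- get_effort(): joint torques, N m.
- get_tcp_pos(): TCP position.
- get_ee_rot(): TCP orientation.
- get_ft_force(): force on the tool from outside, world axes, zero at the start.
- get_ft_torque(): the same for the moment, N m.
- get_grip_width(): opening from 0.0 (shut) to 1.0 (fully open).
- get_finger_force(): force on a finger pad.
Only numpy, scipy, OpenCV 4.12 (cv2) and the standard library are available. Lean on these libraries where they do the work, as an engineer would, in place of code of your own. Each camera call takes 0.05 s, during which the arm holds its last target. There are 200 camera calls.

## Task

The little shoe-care cupboard is kept shut by a child-safety hook behind its door. Reach down through the hand slot at the front of its roof, feel for the sprung hook's thumb plate and press it just far enough to unhook it, draw the door out with the hook held down, then swing the door gently open to at least 60 degrees and leave it standing so. Do not force the latch, the door or the cupboard, and leave the brush, jar and bottle where they are.

Things in the scene. Friction and masses are not known exactly. Their poses are not given: they have to be found in the camera images.
- cupboard: (All sizes and offsets in this list are in mm.) Fixed grey plastic cupboard, 240 deep (x) by 280 wide (y) by 200 high; roof 10 thick. Origin: middle of its lower front edge, in the plane of the shut door's inner face. Axes: x into the cupboard (away from the door), y to the hinge side (left seen from the front), z up. Cupboard and door are strained by more than 18 N from the robot.
- slot (a point): Centre of the hand slot's mouth, level with the roof's top; axes as the cupboard's; 20, -70, 200 mm from its origin. A notch in the roof's front edge, 40 in x (from the shut door's inner face to the roof), 70 in y. Below is the hook's level white thumb plate, 32 (x) by 44 (y), centred under this point. Its depth is not reported and varies: its top is 9 to 33 mm below this point, to be felt for.
- door (a joint): Angle of the door, rad: 0 shut, growing as it swings out of the cupboard's front (to the cupboard's -x, clockwise seen from above); stop at 1.75. About 0.02 of free play while hooked. The hinge is a little stiff (about 0.1 N m), so the door stays where it is left. The hook must be kept down until the door is past 0.15, then it cannot catch again. Pulling while it is hooked only loads the latch.
- catch (a point): Middle of the lower edge of the cupboard's catch, behind the slot and under the roof: 47, -70, 155 mm from the cupboard's origin. The hook (on the door's back, swinging with it) holds here. Its plate goes straight down on a spring: 4 N at first touch, then 0.8 N per mm. It is unhooked 8 mm below rest (about 10 N); hard stop at 12 mm (about 13.5 N). More than 18 N strains it.
- door_top (a point): Middle of the door's top edge just in front of the latch, moving with the door, level with the roof's top; axes as the cupboard's when shut, turning with the door. Wooden door panel 14 mm thick (this point is mid-thickness, 7 in front of the inner face), 276 wide, 196 high, no handle. 204 mm from the hinge along the door.
- hinge_top (a point): Point on the door's vertical hinge axis at the height of the roof's top (200 above the board), in the plane of the inner face, at the door's left edge: 0 (x), 134 (y) from the cupboard's origin. The slot's centre lies 204 mm from it along the door (its -y) and 20 behind the inner face.
- brush: Bystander: wooden boot brush, 60 by 150 by 45 mm high, lying bristles down on the board, to the right in front of the cupboard. Origin: centre of its underside.
- jar: Bystander: glass jar with a wire-hinged glass lid, 80 across, 100 mm high, standing on the board beside the cupboard. Origin: centre of its underside.
- bottle: Bystander: aluminium bottle, 68 across, 210 mm high, standing on the board beside the cupboard. Origin: centre of its underside.

How it is judged:
On the way:
1. the hook is freed and the door drawn clear of the catch (door past 0.2 rad) (value of joint door above 0.2 rad), for 0.1 s.
At the end, for the whole second after the job is handed in: the door stands still, open by 60 degrees or more (rule: more than 1.0 rad, slower than 0.05 rad/s) (value of joint door above 1 rad and velocity of joint door between -0.05 and 0.05 rad/s); the robot touches nothing.
It fails at once if the fingers load the door or its latch with more than 18 N (contact force between the fingers and door above 18 N).
It fails at once if the robot presses on the cupboard with more than 18 N (contact force between any of the fingers, the arm and cupboard above 18 N).
It fails at once if the door is flung (faster than 2.5 rad/s) (velocity of joint door above 2.5 rad/s).
It fails at once if the brush, jar or bottle is disturbed (moved 30 mm or tipped) ((distance of brush from where it was at the start of the episode above 0.03 m or angle between brush's own z axis and vertical above 0.35 rad) or (distance of jar from where it was at the start of the episode above 0.03 m or angle between jar's own z axis and vertical above 0.35 rad) or (distance of bottle from where it was at the start of the episode above 0.03 m or angle between bottle's own z axis and vertical above 0.35 rad)).
It also fails if it takes over 67 s, if anything falls off the work surface, if the arm or the gripper's body presses on something with over 40 N, if the wrist force passes 120 N, or if a joint passes its speed limit or range.

## Working session

There is one attempt and no reset: what is moved stays moved. The work goes in short steps, each a Python script; the robot and the scene stay as the last script left them, time stands still between calls to the robot, and variables do not carry over. Pictures are saved under pics/ and viewed, at most 10 in all, crops included, and the job is handed in when it is done.

```bash
mkdir -p pics; ls; python3 - <<'E'
from station import *
import cv2, numpy as np
for n in ("scene","top"):
    cv2.imwrite(f"pics/{n}0.png", read_camera(n)[:,:,::-1])
    c=camera_info(n); print(n, {k:(np.round(v,4).tolist() if k in("intrinsics","T") else v) for k,v in c.items()})
print(get_time(),get_tcp_pos(),get_ee_rot(),get_ft_force())
E
```

```text
pics
scene {'intrinsics': [[402.409, 0.0, 252.2512], [0.0, 402.409, 194.4009], [0.0, 0.0, 1.0]], 'T': [[0.4277, -0.7071, 0.563, 1.1753], [0.9038, 0.3446, -0.2538, -0.2738], [-0.0145, 0.6174, 0.7865, 0.9758], [0.0, 0.0, 0.0, 1.0]]}
top {'intrinsics': [[379.0817, 0.0, 255.1381], [0.0, 379.0817, 188.504], [0.0, 0.0, 1.0]], 'T': [[0.0023, 0.991, -0.1336, 0.4505], [-0.9999, 0.0003, -0.015, -0.0035], [-0.0148, 0.1336, 0.9909, 1.0593], [0.0, 0.0, 0.0, 1.0]]}
0.1 [0.15797532 0.60420064 0.22200078] [-8.27127898e-05  1.27540353e-01  9.91833154e-01 -6.67439052e-04] [-0.67139904  0.0998445  -0.20111031]
```

View pics/scene0.png

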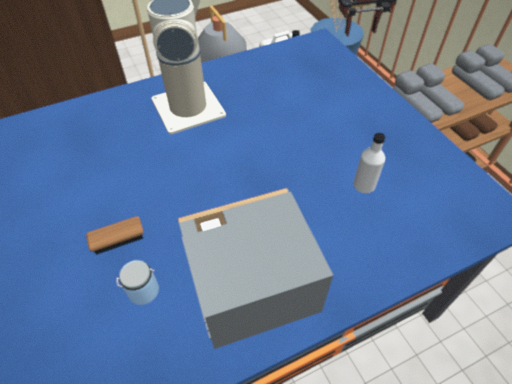

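View pics/top0.png

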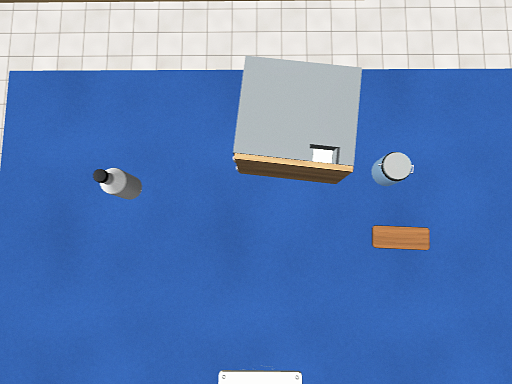

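The top view shows the cupboard at about (245..360, 57..182), its slot at (324,155), and the door's wooden edge from (234,157) to (353,169). The jar is at (393,168), the brush at (401,238) and the bottle at (115,182). The scene view shows the slot at (210,224). I'll enlarge both.

```bash
python3 - <<'E'
import cv2
a=cv2.imread("pics/top0.png")[45:195,222:372]; b=cv2.imread("pics/scene0.png")[180:350,170:340]
cv2.imwrite("pics/c1.png",cv2.resize(a,(600,600),interpolation=cv2.INTER_CUBIC))
cv2.imwrite("pics/c2.png",cv2.resize(b,(595,595),interpolation=cv2.INTER_CUBIC))
E
```

```text
(no output)
```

View pics/c1.png

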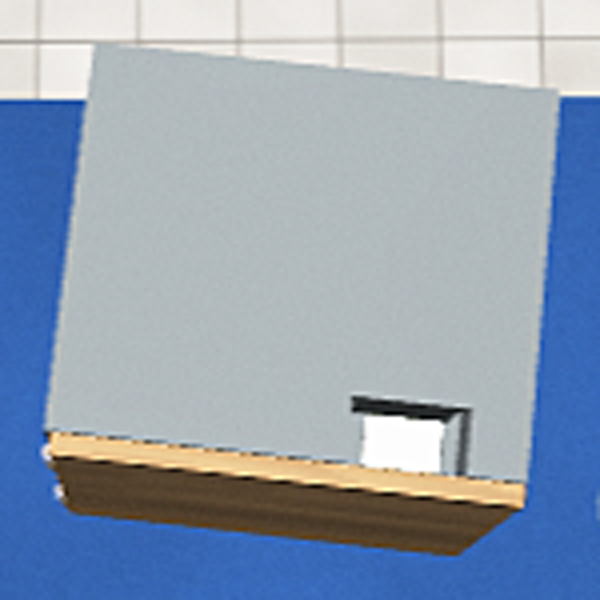

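View pics/c2.png

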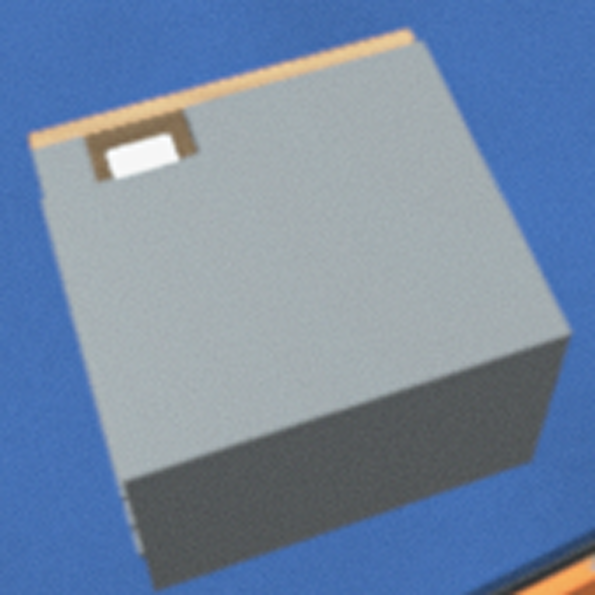

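The crops show the roof corners, the slot corners and, in the scene view, the back bottom corners. I'll fit the pose over both views and triangulate as a check.

```bash
cat > fit.py <<'E'
from station import *
import numpy as np
from scipy.optimize import least_squares
TOP={(240,140,200):(95,42),(240,-140,200):(560,91),(0,140,200):(45,432),(0,-140,200):(524,482),(40,-35,200):(352,396),(40,-105,200):(472,409)}
SC={(240,140,200):(572,332),(240,-140,200):(124,481),(0,140,200):(425,42),(0,-140,200):(33,148),(40,-35,200):(199,153),(40,-105,200):(97,182),(240,-140,0):(157,590),(240,140,0):(532,461)}
full=lambda p,s,o:(np.array(p)+.5)/s-.5+np.array(o)
TOP={k:full(v,4,(222,45)) for k,v in TOP.items()}; SC={k:full(v,3.5,(170,180)) for k,v in SC.items()}
C={n:camera_info(n) for n in("top","scene")}
def proj(n,P):
    T=np.array(C[n]["T"]); K=np.array(C[n]["intrinsics"]); q=(np.atleast_2d(P)-T[:3,3])@T[:3,:3]*[1,-1,-1]
    return (q@K.T)[:,:2]/q[:,2:]
def world(p,P):
    c,s=np.cos(p[3]),np.sin(p[3]); P=np.atleast_2d(P)/1000
    return P@np.array([[c,s,0],[-s,c,0],[0,0,1]])+p[:3]
def res(p): return np.concatenate([proj(n,world(p,list(D)))-np.array(list(D.values())) for n,D in(("top",TOP),("scene",SC))])
if __name__=="__main__":
    for k in TOP:
        s=least_squares(lambda P:np.r_[proj("top",P)[0]-TOP[k],proj("scene",P)[0]-SC[k]],[.6,0,.1]); print(k,s.x.round(4))
    s=least_squares(lambda p:res(p).ravel(),[.5,0,0,0],loss="soft_l1"); print(s.x.round(4)); print(res(s.x).round(1).tolist())
    p=s.x; np.save("pose.npy",p)
    print("slot",world(p,(20,-70,200)),"hinge",world(p,(0,134,200)))
E
python3 fit.py
```

```text
(240, 140, 200) [0.8896 0.0356 0.2021]
(240, -140, 200) [ 0.8579 -0.2411  0.2006]
(0, 140, 200) [0.6519 0.064  0.1981]
(0, -140, 200) [ 0.6204 -0.2129  0.2027]
(40, -35, 200) [ 0.6715 -0.1153  0.2016]
(40, -105, 200) [ 0.6636 -0.1842  0.2019]
[ 0.6355 -0.0749  0.001  -0.1129]
[[-1.4, -0.2], [-0.9, -0.5], [-1.3, -0.5], [-0.0, 0.3], [-1.0, -0.0], [-0.8, 0.0], [-0.2, 0.1], [-0.7, 0.1], [-1.2, -0.7], [-0.8, 0.4], [-0.1, -0.1], [-0.3, 0.1], [-1.0, 0.8], [-0.2, 0.1]]
slot [[ 0.6474546  -0.14669345  0.20095131]] hinge [[0.65055595 0.05826113 0.20095131]]
```

The pose is consistent: heights come out at 0.200 ± 0.003 and residuals are about 1 px. I'll move above the slot with the fingers shut and check reachability along the arc.

```bash
cat > h.py <<'E'
from station import *
from fit import world
import numpy as np
from scipy.spatial.transform import Rotation as R
P=np.load("pose.npy"); H=world(P,(0,134,200))[0]; Y0=P[3]
def quat(th):
    f=np.pi/2+Y0-th; c,s=np.cos(f),np.sin(f)
    x,y,z,w=R.from_matrix(np.array([[-s,c,0],[c,s,0],[0,0,-1]]).T).as_quat(); return [w,x,y,z]
def pt(th,xin,z,r=.204):   # xin: m behind the door's inner face, r: from hinge along door
    a=Y0-th; c,s=np.cos(a),np.sin(a)
    return [H[0]+c*xin+s*r, H[1]+s*xin-c*r, z]
def st(m=""): print(m,"t",round(get_time(),2),"tcp",np.round(get_tcp_pos(),4),"F",np.round(get_ft_force(),2),flush=True)
E
python3 - <<'E'
from h import *
for th in np.arange(0,1.31,.26): print(round(th,2),np.round(inverse_kinematics(pt(th,.013,.16),quat(th)),2), pt(th,.013,.16))
p=get_tcp_pos(); movel([p[0],p[1],.34]); command_gripper(0.0)
move_pose(pt(0,.016,.30),quat(0)); movel(pt(0,.016,.215),v=.1); wait(.3); st("above")
import cv2
for n in("top","scene"): cv2.imwrite(f"pics/{n}1.png",read_camera(n)[:,:,::-1])
a=cv2.imread("pics/scene1.png")[150:300,130:330];b=cv2.imread("pics/top1.png")[60:210,220:420]
cv2.imwrite("pics/ab.png",cv2.resize(np.hstack([a,b]),(800,300),interpolation=cv2.INTER_CUBIC))
E
```

```text
0.0 [-0.24  0.54  1.6  -0.    1.   -1.7 ] [np.float64(0.6404991346907865), np.float64(-0.14590512312292087), 0.16]
0.26 [-0.25  0.47  1.72 -0.    0.95 -1.45] [np.float64(0.5883499703452592), np.float64(-0.13645767979882983), 0.16]
0.52 [-0.23  0.4   1.84 -0.    0.9  -1.17] [np.float64(0.5403822944973791), np.float64(-0.11392122930077157), 0.16]
0.78 [-0.18  0.34  1.94 -0.    0.86 -0.86] [np.float64(0.4998204964153139), np.float64(-0.07981067281676651), 0.16]
1.04 [-0.1   0.29  2.01 -0.    0.84 -0.52] [np.float64(0.4693911419399469), np.float64(-0.036418923445357264), 0.16]
1.3 [ 0.    0.27  2.05 -0.    0.82 -0.15] [np.float64(0.4511396936098176), np.float64(0.013337223523146542), 0.16]
above t 6.81 tcp [ 0.6437 -0.1463  0.2155] F [ 0.34  0.53 -0.13]
```

View pics/ab.png

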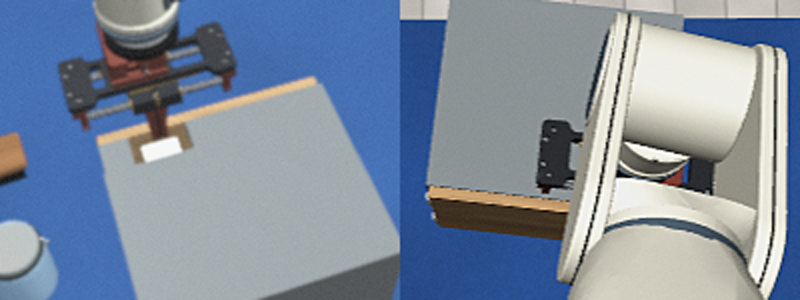

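The shut fingers stand over the slot, with the tip at about (157,137) in the crop, between the door edge and the plate. Next I'll feel down for the plate.

```bash
python3 - <<'E'
from h import *
hit=movel(pt(0,.016,.160),v=.012,until_force=2.0); print(hit); wait(.2); st("touch")
E
```

```text
True
touch t 9.83 tcp [ 0.6435 -0.1462  0.1798] F [-0.18 -0.32  4.44]
```

Contact is at z≈0.180, 21 mm below the mouth, which is in range, and Fz≈4.4 N matches the first-touch load. I'll press in 1 mm steps up to about 11.3 N.

```bash
python3 - <<'E'
from h import *
z=.1798
for i in range(12):
    z-=.001; movel(pt(0,.016,z),v=.01); wait(.15); f=get_ft_force(); st(round(z,4))
    if np.linalg.norm(f)>10.8: break
E
```

```text
0.1788 t 10.23 tcp [ 0.6436 -0.1463  0.1789] F [-0.75 -0.11  5.19]
0.1778 t 10.63 tcp [ 0.6436 -0.1463  0.178 ] F [-0.4   0.75  5.87]
0.1768 t 11.03 tcp [ 0.6437 -0.1463  0.1772] F [-0.62 -0.29  5.89]
0.1758 t 11.43 tcp [ 0.6437 -0.1463  0.1763] F [-1.08  0.88  7.97]
0.1748 t 11.83 tcp [ 0.6437 -0.1463  0.1754] F [-0.7   0.3   7.02]
0.1738 t 12.23 tcp [ 0.6438 -0.1463  0.1745] F [-1.09  1.64  8.02]
0.1728 t 12.63 tcp [ 0.6438 -0.1463  0.1736] F [-1.37  0.42  9.61]
0.1718 t 13.03 tcp [ 0.6438 -0.1463  0.1728] F [-1.57 -0.22 10.37]
0.1708 t 13.43 tcp [ 0.6439 -0.1463  0.1719] F [-2.07  1.35 10.38]
0.1698 t 13.83 tcp [ 0.6439 -0.1463  0.171 ] F [-2.27  0.81 10.98]
```

About 9 mm pressed, consistent with the spring. I'll press 0.6 mm more for margin, then draw the door in small, force-watched steps.

```bash
python3 - <<'E'
from h import *
z=.1692
movel(pt(0,.016,z),v=.01); wait(.1); st("p")
for x in(.013,.011):
    movel(pt(0,x,z),v=.02); wait(.1); st(x)
for th in np.arange(.02,.301,.02):
    movel(pt(th,.011,z),frame=quat(th),v=.03); f=get_ft_force(); st(round(th,2))
    if np.hypot(f[0],f[1])>7 or f[2]>14: print("STOP"); break
E
```

```text
p t 14.18 tcp [ 0.6439 -0.1464  0.1705] F [-1.33  0.73 11.16]
0.013 t 14.58 tcp [ 0.6417 -0.1462  0.1708] F [-8.500e-01 -1.000e-02  1.026e+01]
0.011 t 14.93 tcp [ 0.6398 -0.146   0.1708] F [-0.35 -0.52 12.04]
0.02 t 15.22 tcp [ 0.6356 -0.1458  0.1708] F [-0.32 -1.27 10.95]
0.04 t 15.5 tcp [ 0.6315 -0.1454  0.1708] F [-0.39 -0.42 11.92]
0.06 t 15.78 tcp [ 0.6274 -0.1449  0.1708] F [-0.57 -0.18 11.52]
0.08 t 16.07 tcp [ 0.6234 -0.1444  0.1708] F [-0.74 -0.38 11.26]
0.1 t 16.35 tcp [ 0.6193 -0.1438  0.1707] F [-0.68 -0.39 11.94]
0.12 t 16.63 tcp [ 0.6153 -0.1432  0.1708] F [ 0.17 -0.29 10.98]
0.14 t 16.92 tcp [ 0.6113 -0.1424  0.1707] F [-0.3  -0.65 12.67]
0.16 t 17.2 tcp [ 0.6073 -0.1415  0.1707] F [ 0.03 -1.05 11.23]
0.18 t 17.48 tcp [ 0.6033 -0.1406  0.1707] F [-1.23  0.22 11.11]
0.2 t 17.77 tcp [ 0.5993 -0.1396  0.1707] F [-0.23 -0.09 11.77]
0.22 t 18.05 tcp [ 0.5954 -0.1385  0.1707] F [-0.76  0.5  10.79]
0.24 t 18.33 tcp [ 0.5915 -0.1374  0.1707] F [-0.52 -0.41 11.77]
0.26 t 18.62 tcp [ 0.5876 -0.1361  0.1706] F [-0.57 -0.91 11.82]
0.28 t 18.9 tcp [ 0.5837 -0.1348  0.1706] F [-0.56 -1.36 11.24]
0.3 t 19.18 tcp [ 0.5798 -0.1334  0.1706] F [ 4.500e-01 -1.000e-02  1.238e+01]
```

The plate load stayed at about 11.5 N with little sideways force, so the door is following. I'll ease off the plate and push the door gently by its inner face.

```bash
python3 - <<'E'
from h import *
movel(pt(.3,.011,.1825),v=.03); wait(.1); st("eased")
for th in np.arange(.35,1.301,.05):
    movel(pt(th,.011,.1825),frame=quat(th),v=.045); f=get_ft_force()
    if np.linalg.norm(f)>8: st("STOP"); break
wait(.3); st(round(th,2))
movel(pt(th,.019,.1825),v=.03); movel(pt(th,.019,.32),v=.1)
p=get_tcp_pos(); movel([.40,.20,.34],v=.15); wait(.3); st("clear")
import cv2
for n in("top","scene"): cv2.imwrite(f"pics/{n}2.png",read_camera(n)[:,:,::-1])
cv2.imwrite("pics/end.png",cv2.resize(np.hstack([cv2.imread(f"pics/{n}2.png") for n in("top","scene")]),(800,300)))
E
```

```text
eased t 19.88 tcp [ 0.5783 -0.1329  0.1818] F [-0.07 -0.96 -0.04]
1.3 t 27.68 tcp [0.4509 0.0152 0.1825] F [ 0.14  0.51 -0.38]
clear t 31.4 tcp [0.4001 0.1997 0.34  ] F [ 0.31 -0.11 -0.35]
```

View pics/end.png

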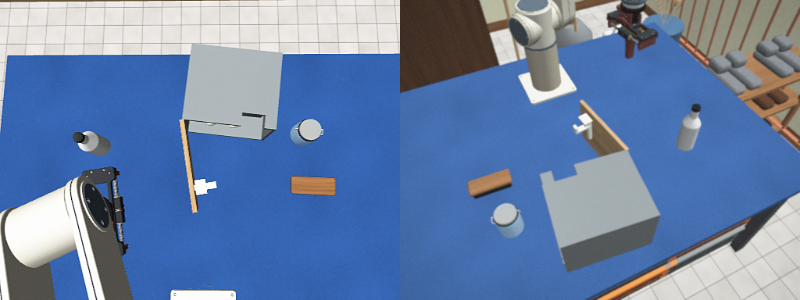

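The picture shows the door standing open at about 75° (top edge from (182,120) to (195,212) in the left half). The brush, jar and bottle haven't moved, and the arm is clear.

```bash
python3 -c "
from station import *
wait(.5); print(job_done(), get_time())"
```

```text
the job is handed in; nothing more can be done
the job is handed in; nothing more can be done
```

The hook was pressed about 9 mm (roughly 11–12 N) and held down while the door was drawn out; the door now stands open at about 75°, the bystanders look unmoved, the robot is clear, and the job is handed in, though no verdict came back.

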